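# Pack the refit kit for a small computer

### The job

Pack the refit kit for the small computer that is next on the bench: lay the small heatsink, the short memory module, the paste syringe and the power adapter into the tray, each flat and right way up in the pocket that is made for it, lengthways with the pocket (either end first). Lower the parts in, do not drop them. The long desktop memory module and the larger heatsink belong to another job: leave them lying where they are.

Things in the scene. Friction and masses are not known exactly. Their poses are not given: they have to be found in the camera images.
- power_adapter: Black plastic mains adapter, a plain box 44 x 75 x 30 mm (x, y, z), 0.16 kg, lying flat. Origin: middle of its underside; long side along y. Grip it across x (44 mm).
- heatsink_small: Small bare aluminium heatsink, 40 x 45 x 24 mm (x, y, z), 0.19 kg, 5 mm base below, thin upright fins that run along x. Origin: middle of the underside. Grip it across x (40 mm, over the ends of the fins).
- memory_short: Short (laptop size) memory module: green board with black chips and a row of gold contacts along one long edge, 30 x 68 x 5 mm (x, y, z), 15 g, lying flat. Origin: middle of the underside; long side along y. Grip it by its long edges, across x (30 mm), with the fingertips close to the surface.
- paste_syringe: Thermal-paste syringe lying down: white and blue barrel with blue cap and white plunger, 101 mm long along y, barrel about 12 mm wide and 14 mm high, flange 22 mm wide (x) 25 mm from the middle towards +y, 16 mm high in all, 18 g. Origin: middle of the underside. Grip the barrel across x (12 mm) at the origin.
- inset_adapter: Grey plastic inset, 104 x 124 x 16 mm (x, y, z), one of four fixed in a low steel tray (order varies). Origin: middle of its underside, 3 mm above the bench. Its pocket, long side along y, is the wide one for the power adapter: 55 x 86 mm (x, y), black floor 4 mm above the origin, 12 mm deep. A 42 mm wide finger relief of equal depth crosses it along x at the middle, for the fingers.
- inset_heatsink: Grey plastic inset, 104 x 124 x 16 mm (x, y, z), one of four fixed in a low steel tray (order varies). Origin: middle of its underside, 3 mm above the bench. Its pocket, long side along y, is the almost square one for the small heatsink: 51 x 56 mm (x, y), black floor 4 mm above the origin, 12 mm deep. A 42 mm wide finger relief of equal depth crosses it along x at the middle, for the fingers.
- inset_memory: Grey plastic inset, 104 x 124 x 16 mm (x, y, z), one of four fixed in a low steel tray (order varies). Origin: middle of its underside, 3 mm above the bench. Its pocket, long side along y, is the shallow one for the short memory: 41 x 79 mm (x, y), black floor 9 mm above the origin, 7 mm deep. A 42 mm wide finger relief of equal depth crosses it along x at the middle, for the fingers.
- inset_syringe: Grey plastic inset, 104 x 124 x 16 mm (x, y, z), one of four fixed in a low steel tray (order varies). Origin: middle of its underside, 3 mm above the bench. Its pocket, long side along y, is the long narrow one for the syringe: 33 x 112 mm (x, y), black floor 4 mm above the origin, 12 mm deep. A 42 mm wide finger relief of equal depth crosses it along x at the middle, for the fingers.
- memory_long: Long (desktop size) memory module, 30 x 133 x 4 mm, green board with black chips: a look-alike that is not part of the kit. Origin: middle of its underside; long side along y.
- heatsink_large: Larger aluminium heatsink, 60 x 64 x 20 mm (x, y, z), with 13 fins: a look-alike that is not part of the kit. Origin: middle of its underside.

How it is judged (in metres and radians):
At the end, for the whole second after the job is handed in: All four kit parts rest on the floor of their own pockets (within 12 mm of its middle, 4 mm of its floor), flat within 0.12 rad, lengthways within 0.3 rad; the long memory module and the larger heatsink lie within 20 mm of where they lay (horizontal distance between power_adapter and inset_adapter below 0.012 m and z of power_adapter in the frame of inset_adapter between 0 and 0.008 m and angle between each of power_adapter, heatsink_small, memory_short, paste_syringe's own z axis and vertical below 0.12 rad and angle between the y axis of power_adapter and the y axis of inset_adapter, either way round below 0.3 rad and linear speed of each of power_adapter, heatsink_small, memory_short, paste_syringe below 0.02 m/s and horizontal distance between heatsink_small and inset_heatsink below 0.012 m and z of heatsink_small in the frame of inset_heatsink between 0 and 0.008 m and angle between the y axis of heatsink_small and the y axis of inset_heatsink, either way round below 0.3 rad and horizontal distance between memory_short and inset_memory below 0.012 m and z of memory_short in the frame of inset_memory between 0.005 and 0.013 m and angle between the y axis of memory_short and the y axis of inset_memory, either way round below 0.3 rad and horizontal distance between paste_syringe and inset_syringe below 0.012 m and z of paste_syringe in the frame of inset_syringe between 0 and 0.008 m and angle between the y axis of paste_syringe and the y axis of inset_syringe, either way round below 0.3 rad and distance of each of memory_long, heatsink_large from where it was at the start of the episode below 0.02 m); the robot touches nothing.
It fails at once if the long memory module is shifted by more than 20 mm (distance of memory_long from where it was at the start of the episode above 0.02 m).
It fails at once if the larger heatsink is shifted by more than 20 mm (distance of heatsink_large from where it was at the start of the episode above 0.02 m).
It fails at once if a kit part is dropped or thrown (faster than 0.8 m/s while no finger touches it) ((linear speed of power_adapter above 0.8 m/s and contact force between the fingers and power_adapter below 0.01 N) or (linear speed of heatsink_small above 0.8 m/s and contact force between the fingers and heatsink_small below 0.01 N) or (linear speed of memory_short above 0.8 m/s and contact force between the fingers and memory_short below 0.01 N) or (linear speed of paste_syringe above 0.8 m/s and contact force between the fingers and paste_syringe below 0.01 N)).
It also fails if it takes over 102 s, if anything falls off the work surface, if the arm or the gripper's body presses on something with over 40 N, if the wrist force passes 120 N, or if a joint passes its speed limit or range.

### The arm

A 7-joint arm with a two-finger parallel gripper is mounted at the origin on a cart in front of the work surface, level with it; the furniture and walls round the work are solid. World frame = base frame: x ahead of the robot, y to its left, z up, the work surface at z = 0. Lengths are in m, angles in degrees, forces in N, time in s.
With the tool pointing down it reaches from about 0.35 to 0.9 m from the base axis. Payload 7.2 kg.
Tool frame: the origin (TCP) lies on the centre line of the jaws, within the pads' length; the fingertips stand 22 mm ahead of it and the grasp point (between the pads) lies 3 mm ahead of it; z points along the fingers, x is the direction in which the jaws open and shut, and the axes are right-handed (so a half turn about z gives the same grasp; the last joint's range is limited). The gripper opens to 85 mm and grips with 20 to 120 N. Pads are 22 mm wide; open, the fingers measure 114 mm over their backs; the gripper's body (76 mm by 85 mm) begins 54 mm behind the grasp point. The pads swing forward as they close: fully open they stand 13 mm farther back than shut.
Start: joints at [-77.762, 23.554, -0.728, 91.456, 0.321, 64.991, -4.71], TCP at [0.174, 0.6, 0.253] pointing down, gripper open.
Joint ranges: [-169.25, 169.25], [-16.82, 113.86], [-84.01, 82.57], [7.8, 145.47], [-59.2, 239.2], [7.22, 106.19], [-163.78, 163.78]. Speed limits (degrees/s): [136.94, 136.94, 172.46, 172.46, 180, 180, 180].

### API

Orientations are given as a 3x3 rotation matrix whose columns are the frame's x, y, z axes.
In Python, from bench import manip, solver, monitor, optics, job gives the robot as it stands. Calls block until the motion is done:
- manip.movep(position, orientation): joint-space move of the TCP to a pose.
- manip.move_linear(position, attitude=None, speed=0.15, contact_N=None): straight line of the TCP; attitude=None keeps the orientation; speed is the mean speed in m/s. With contact_N (N) it stops when the force on the tool has changed by that much, and returns True; else False.
- manip.move_j(angles): joint-space move.
- manip.gripper_to(opening, force=None): opening from 0.0 (shut) to 1.0 (fully open); force is the grip in N (None keeps the last); returns when the fingers have stopped.
- manip.sleep(seconds).
- solver.inverse_kinematics(position, orientation): joint angles nearest the present ones, or None.
- monitor.state(): the state.
- optics.camera(name): name is "scene" or "side" or "wrist"; returns (picture, depth): 384x512x3 uint8, red, green, blue; 384x512 float32, m along the optical axis (not along the pixel's ray), 0 where there is no reading.
- optics.get_calibration(name): a dict with "camera_matrix" (3x3 intrinsics, pixels), "T" (4x4, takes a point from camera to world coordinates). Camera axes: x right, y up, looking along -z (the intrinsics and any distortion apply to the point x, -y, -z); pixel columns grow to the right and rows downward; lengths in m; the calibration is good to about 2 mm. A picture is of the moment at which its call begins: read the wrist's pose just before it. get_calibration takes no time and is no camera call; for the wrist camera it gives the pose at the moment of the call.
A pose or a line that the arm cannot do raises manip.PlanningError and nothing moves.
- job.finish_job(): hands the job in, once; it reports no verdict.
The state is a dict: "time": time; "joint_pos": joint angles; "qd": joint speeds; "joint_torque": joint torques, N m; "tcp_pos": TCP position; "eef_rot": TCP orientation; "contact_force": force on the tool from outside, world axes, zero at the start; "torque": the same for the moment, N m; "finger_gap": opening from 0.0 (shut) to 1.0 (fully open).
Only numpy, scipy, OpenCV 4.12 (cv2) and the standard library are available. Lean on these libraries where they do the work, as an engineer would, in place of code of your own. Each camera call takes 0.05 s, during which the arm holds its last target. There are 200 camera calls.

## Working session

There is one attempt and no reset: what is moved stays moved. The work goes in short steps, each a Python script; the robot and the scene stay as the last script left them, time stands still between calls to the robot, and variables do not carry over. Pictures are saved under pics/ and viewed, about 12 in all and at most 16, crops included, and the job is handed in when it is done.

```bash
mkdir -p pics; python3 - <<'E'
from bench import manip, solver, monitor, optics, job
import cv2,numpy as np
for n in ("scene","side"):
    p,d=optics.camera(n); c=optics.get_calibration(n)
    print(n,c["camera_matrix"],c["T"].round(3) if hasattr(c["T"],"round") else c["T"], {k:v for k,v in c.items() if k not in("camera_matrix","T")})
    cv2.imwrite(f"pics/{n}0.png",p[...,::-1]); np.savez(f"{n}0.npz",p=p,d=d,K=c["camera_matrix"],T=c["T"])
print(monitor.state())
E
```

```text
scene [[482.58228558   0.         257.64139579]
 [  0.         482.58228558 191.28402707]
 [  0.           0.           1.        ]] [[-0.45   0.455 -0.768 -0.482]
 [-0.893 -0.233  0.385  0.535]
 [-0.004  0.859  0.511  0.714]
 [ 0.     0.     0.     1.   ]] {}
side [[378.23553522   0.         254.17688731]
 [  0.         378.23553522 200.39230121]
 [  0.           0.           1.        ]] [[ 0.991  0.077 -0.111  0.429]
 [-0.135  0.558 -0.819 -0.758]
 [-0.001  0.826  0.563  0.584]
 [ 0.     0.     0.     1.   ]] {}
{'time': 0.1, 'joint_pos': array([-77.7633395 ,  23.59531049,  -0.7280094 ,  91.49765434,
         0.321574  ,  64.9884576 ,  -4.71075678]), 'qd': array([ 0.08052126, -0.04460191,  0.04739015, -0.16066618,  0.07339869,
       -0.00052446,  0.09326562]), 'joint_torque': array([ 2.95421203e-03, -6.01820183e+01,  6.84495326e-01, -3.00093341e+01,
        1.40287189e-02,  6.39060352e-03,  7.78653941e-06]), 'tcp_pos': array([0.17371632, 0.59996817, 0.25254993]), 'eef_rot': array([[ 2.78050534e-01,  9.60566408e-01, -2.77497846e-04],
       [ 9.60565455e-01, -2.78050651e-01, -1.35735068e-03],
       [-1.38098393e-03,  1.10857238e-04, -9.99999040e-01]]), 'contact_force': array([-0.08435786, -0.88139262,  1.1974822 ]), 'torque': array([-0.03351517,  0.05934681, -0.01395749]), 'finger_gap': 0.998169235533293}
```

View pics/scene0.png

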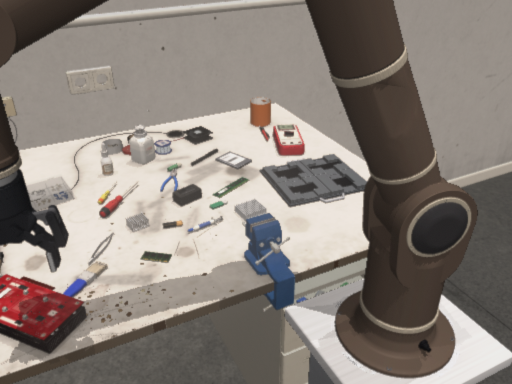

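View pics/side0.png

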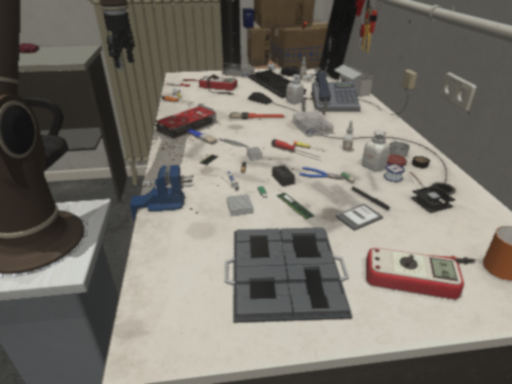

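The scene view shows the small heatsink at (137,222), syringe (205,225), short memory (156,257), adapter (187,195), large heatsink (250,210), long memory (231,187) and tray (315,178). In the side view the tray is at (290,272). Next I'll get rough coordinates.

```bash
cat > h.py <<'E'
import cv2,numpy as np
def pts(d,K,T):
    "world coordinates of every pixel"
    v,u=np.mgrid[:d.shape[0],:d.shape[1]]
    x=(u-K[0,2])/K[0,0]*d; y=(v-K[1,2])/K[1,1]*d
    P=np.stack([x,-y,-d],-1)@T[:3,:3].T+T[:3,3]
    P[d<=0]=np.nan
    return P
def ortho(p,K,T,x0,x1,y0,y1,z=0.,s=1000):
    "top view of plane z; row = x1-x, col = y1-y  (up = +x, left = +y)"
    H,W=int((x1-x0)*s),int((y1-y0)*s)
    r,c=np.mgrid[:H,:W]
    X=np.stack([x1-r/s,y1-c/s,np.full(r.shape,z)],-1)
    C=(X-T[:3,3])@T[:3,:3]
    u=K[0,0]*C[...,0]/-C[...,2]+K[0,2]; v=K[1,1]*-C[...,1]/-C[...,2]+K[1,2]
    return cv2.remap(p,u.astype(np.float32),v.astype(np.float32),cv2.INTER_LINEAR)
E
python3 - <<'E'
from h import *
from bench import optics,monitor
for n,q in (("scene",[(137,222),(205,225),(156,257),(187,195),(250,210),(231,187),(218,205),(268,182),(320,157),(362,182),(295,201)]),("side",[(254,153),(233,182),(208,159),(283,175),(240,204),(294,204),(262,191),(240,233),(325,233),(343,314),(238,316),(260,246),(305,246),(262,287),(317,288)])):
    f=np.load(n+"0.npz"); P=pts(f["d"],f["K"],f["T"])
    for u,v in q: print(n,u,v,np.nanmedian(P[v-1:v+2,u-1:u+2].reshape(-1,3),0).round(3))
c=optics.get_calibration("wrist"); print(c["camera_matrix"],c["T"].round(3),monitor.state()["tcp_pos"])
E
```

```text
scene 137 222 [0.564 0.354 0.02 ]
scene 205 225 [0.487 0.201 0.009]
scene 156 257 [0.425 0.348 0.002]
scene 187 195 [0.621 0.2   0.026]
scene 250 210 [0.485 0.072 0.017]
scene 231 187 [0.644 0.057 0.002]
scene 218 205 [0.565 0.133 0.007]
scene 268 182 [ 0.621 -0.053  0.001]
scene 320 157 [ 0.696 -0.282  0.   ]
scene 362 182 [ 0.469 -0.281  0.019]
scene 295 201 [ 0.478 -0.061  0.012]
side 254 153 [0.576 0.332 0.021]
side 233 182 [0.493 0.173 0.012]
side 208 159 [0.426 0.345 0.003]
side 283 175 [0.638 0.166 0.029]
side 240 204 [0.501 0.054 0.017]
side 294 204 [0.648 0.058 0.002]
side 262 191 [0.57  0.123 0.007]
side 240 233 [ 0.488 -0.066  0.018]
side 325 233 [ 0.687 -0.091  0.016]
side 343 314 [ 0.657 -0.316  0.007]
side 238 316 [ 0.46  -0.297  0.01 ]
side 260 246 [ 0.53  -0.11   0.011]
side 305 246 [ 0.633 -0.119  0.006]
side 262 287 [ 0.516 -0.228  0.006]
side 317 288 [ 0.626 -0.247  0.006]
[[325.82858069   0.         254.31499232]
 [  0.         325.82858069 188.48510803]
 [  0.           0.           1.        ]] [[ 0.277 -0.908 -0.315  0.093]
 [ 0.961  0.262  0.092  0.624]
 [-0.001 -0.328  0.945  0.373]
 [ 0.     0.     0.     1.   ]] [0.17371632 0.59996817 0.25254993]
```

```bash
python3 - <<'E'
from h import *
from bench import manip,optics,monitor
R=np.array([[0,1,0],[1,0,0],[0,0,-1.]])
for n,p in (("w1",(0.50,0.24,0.32)),("w2",(0.54,-0.17,0.32))):
    manip.movep(np.array(p),R); manip.sleep(0.3)
    c=optics.get_calibration("wrist"); im,d=optics.camera("wrist")
    np.savez(n+".npz",p=im,d=d,K=c["camera_matrix"],T=c["T"])
    s=monitor.state(); print(s["time"],s["tcp_pos"],s["joint_pos"].round(1),d.shape,d.min())
f=np.load("w1.npz"); o=ortho(f["p"],f["K"],f["T"],.36,.74,-.0,.45,0.01)
cv2.imwrite("pics/o1.png",cv2.resize(o,None,fx=1.5,fy=1.5)[...,::-1])
f=np.load("w2.npz"); o=ortho(f["p"],f["K"],f["T"],.42,.74,-.36,-.02,0.019)
cv2.imwrite("pics/o2.png",cv2.resize(o,None,fx=1.5,fy=1.5)[...,::-1])
E
```

```text
2.2333 [0.49986559 0.2403658  0.31991573] [-40.1  13.6  11.5  96.7  -2.9  70.   62.2] (384, 512) 0.0
4.1083 [ 0.54014758 -0.16950862  0.31997267] [-10.   15.6  28.5  96.   -7.8  70.4 110.3] (384, 512) 0.0
```

View pics/o1.png

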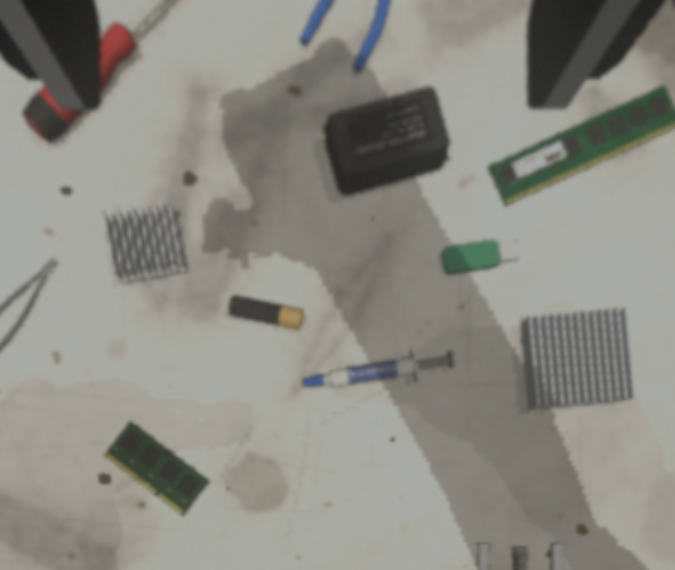

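View pics/o2.png

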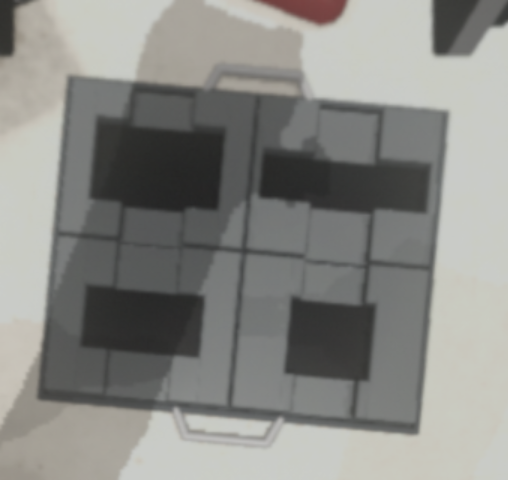

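The ortho pictures (1.5 px/mm) show these part centres: adapter (388,140), small heatsink (147,243), syringe (378,370), short memory (157,468), large heatsink (578,358) and long memory (585,145). The pockets are adapter at upper left, syringe at upper right, memory at lower left and heatsink at lower right. Next I'll fit exact poses.

```bash
cat > fit.py <<'E'
from h import *
f=np.load("w1.npz"); P=pts(f["d"],f["K"],f["T"]); im=f["p"].astype(int)
hsv=cv2.cvtColor(f["p"],cv2.COLOR_RGB2HSV)
def rect(Q):
    (c,s,a)=cv2.minAreaRect((Q*1000).astype(np.float32))
    b=cv2.boxPoints((c,s,a)); e=[b[1]-b[0],b[2]-b[1]]; L=max(e,key=np.linalg.norm)
    return np.round(c,1),np.round(sorted(s),1),round(np.degrees(np.arctan2(L[1],L[0]))%180,1)
def near(c,r): return np.hypot(P[...,0]-c[0],P[...,1]-c[1])<r
bg=near((.45,.2),.02); print("bench z",np.nanmedian(P[bg][:,2]))
for n,c,r,lo in (("adapter",(.647,.191),.055,.024),("hs_small",(.578,.352),.04,.017),("hs_large",(.501,.065),.05,.012)):
    m=near(c,r)&(P[...,2]>lo); Q=P[m]; print(n,rect(Q[:,:2]),np.median(Q[:,2]),m.sum())
# colour-segmented ones: syringe / memory, on plane at given z
for n,c,r,z in (("mem",(.428,.345),.05,.004),("syr",(.493,.198),.056,.009),("hs_small",(.578,.352),.035,.022)):
    o=ortho(f["p"],f["K"],f["T"],.36,.74,0,.45,z,2000)
    H=cv2.cvtColor(o,cv2.COLOR_RGB2HSV).astype(int)
    a,b=int((.74-c[0])*2000),int((.45-c[1])*2000); rr=int(r*2000)
    ok=np.hypot(*(np.mgrid[:o.shape[0],:o.shape[1]]-np.array([a,b])[:,None,None]))<rr
    if n=="mem": m=(H[...,1]>70)
    else: m=(H[...,1]>60)|(H[...,2]<90)
    m=cv2.morphologyEx((m&ok).astype(np.uint8),cv2.MORPH_CLOSE,np.ones((9,9)))
    k,l,st,_=cv2.connectedComponentsWithStats(m)
    i=1+st[1:,4].argmax(); m=l==i
    rc=np.argwhere(m)/2000; print(n,rect(np.c_[.74-rc[:,0],.45-rc[:,1]]),m.sum())
m=near((.493,.198),.06)&(P[...,2]>.006); print("syr depth",rect(P[m][:,:2]),m.sum())
g=np.load("w2.npz")
o=ortho(g["p"],g["K"],g["T"],.42,.74,-.36,-.02,.019,2000)
# tray pockets: dark floor at its own height
for n,c,z in (("adapter",(.63,-.126),.007),("syr",(.62,-.25),.007),("mem",(.527,-.116),.012),("hs",(.514,-.24),.007)):
    o=ortho(g["p"],g["K"],g["T"],.42,.74,-.36,-.02,z,2000)
    gray=cv2.GaussianBlur(o.max(2),(5,5),0)
    a,b=int((.74-c[0])*2000),int((-.02-c[1])*2000)
    w=gray[a-115:a+115,b-125:b+125]; t,m=cv2.threshold(w,0,255,cv2.THRESH_BINARY_INV+cv2.THRESH_OTSU)
    m=cv2.morphologyEx((w<np.percentile(w,3)+18).astype(np.uint8),cv2.MORPH_OPEN,np.ones((15,15)))
    k,l,st,_=cv2.connectedComponentsWithStats(m); i=1+st[1:,4].argmax()
    rc=(np.argwhere(l==i)+[a-115,b-125])/2000; print("pocket",n,rect(np.c_[.74-rc[:,0],-.02-rc[:,1]]))
PX=np.array([(68,76),(448,111),(418,432),(40,398)])/1500; W=np.c_[.74-PX[:,1],-.02-PX[:,0]]
print("tray",rect(W))
E
python3 fit.py
```

```text
bench z -0.0001947204647961831
adapter (array([642.5, 193.5]), array([42.5, 73.6]), np.float32(105.9)) 0.029596531324016212 1388
hs_small (array([577.9, 352.6]), array([40.4, 44.3]), np.float32(100.8)) 0.022477554263470367 472
hs_large (array([500.7,  66.5]), array([60.2, 65.8]), np.float32(95.6)) 0.01781489304746811 2150
mem (array([418.5, 355.4]), array([ 3.7, 64.6]), np.float32(52.8)) 830
syr (array([493.3, 201.3]), array([11.7, 30.2]), np.float32(94.6)) 813
hs_small (array([562. , 354.8]), array([1.5, 8. ]), np.float32(0.0)) 49
syr depth (array([496.5, 203.6]), array([ 29.5, 109.6]), np.float32(97.2)) 16240
pocket adapter (array([ 632.3, -124.6]), array([55.6, 85.1]), np.float32(87.3))
pocket syr (array([ 622.7, -239.5]), array([33.6, 92.3]), np.float32(80.4))
pocket mem (array([ 527.2, -113.5]), array([41.8, 78.1]), np.float32(84.7))
pocket hs (array([ 515.9, -241.6]), array([51. , 56.5]), np.float32(85.0))
tray (array([ 570.4, -182.1]), array([215.5, 254.4]), np.float32(84.7))
```

```bash
cat >> fit.py <<'E'
print("----")
for n,c,r,lo,hi in (("mem",(.428,.3467),.045,.0025,.02),("syr",(.493,.198),.056,.004,.03),("syr5",(.493,.198),.056,.007,.03),("adapter",(.6425,.1935),.055,.01,.04),("hs_small",(.578,.352),.04,.006,.04)):
    m=near(c,r)&(P[...,2]>lo)&(P[...,2]<hi); Q=P[m]
    k,l,st,_=cv2.connectedComponentsWithStats(m.astype(np.uint8)); i=1+st[1:,4].argmax(); Q=P[l==i]
    print(n,rect(Q[:,:2]),Q.mean(0).round(4),len(Q))
x,y=496,202
m=near((.493,.198),.056)&(P[...,2]>.004)&(P[...,2]<.03)
Q=P[m][:,:2]*1000-[493,198]; a=np.radians(97.5); t=Q@[np.cos(a),np.sin(a)]; s=Q@[-np.sin(a),np.cos(a)]
for b in range(-60,60,8):
    k=(t>=b)&(t<b+8)
    if k.any(): print(b,k.sum(),s[k].min().round(1),s[k].max().round(1))
E
python3 fit.py | sed -n '/----/,$p'
```

```text
----
mem (array([428.4, 348. ]), array([29.9, 68. ]), np.float32(52.6)) [0.4281 0.3474 0.0039] 1067
syr (array([495.3, 198.9]), array([ 20.9, 100.3]), np.float32(93.7)) [0.4927 0.1984 0.0122] 582
syr5 (array([495.3, 198.9]), array([ 20.7, 100.3]), np.float32(93.8)) [0.4927 0.1987 0.0122] 577
adapter (array([642.8, 193.8]), array([43.6, 74.9]), np.float32(105.4)) [0.6383 0.1946 0.0274] 1650
hs_small (array([577.9, 352.5]), array([40.4, 44.5]), np.float32(100.8)) [0.5766 0.3534 0.0172] 863
-52 36 -7.1 4.2
-44 26 -4.0 1.6
-36 26 -4.3 1.8
-28 67 -11.2 9.7
-20 52 -6.2 5.0
-12 54 -6.3 5.2
-4 53 -5.9 5.5
4 55 -5.8 5.7
12 54 -5.5 6.1
20 53 -5.3 6.0
28 44 -4.8 6.1
36 34 -3.2 4.5
44 28 -1.8 4.2
```

```bash
cat > r.py <<'E'
import numpy as np
from bench import manip,solver,monitor,optics,job
def rot(j):
    c,s=np.cos(np.radians(j)),np.sin(np.radians(j)); return np.array([[c,s,0],[s,-c,0],[0,0,-1.]])
PJ=84.9-90
def st(t=""):
    s=monitor.state(); print(t,round(s["time"],2),s["tcp_pos"].round(4),s["contact_force"].round(1),round(float(s["finger_gap"]),3))
def over(xy,j,z=.16): manip.movep(np.array([*xy,z]),rot(j))
def down(xy,z,speed=.12,**k): return manip.move_linear(np.array([*xy,z]),speed=speed,**k)
E
python3 - <<'E'
from r import *
xy=(.4283,.3477); over(xy,-37.4,.12); manip.gripper_to(.48,force=25); st("hover")
down(xy,.034); st("low"); print(down(xy,.008,speed=.02,contact_N=4)); st("touch")
E
```

```text
hover 7.21 [0.4283 0.3477 0.12  ] [-0.3 -0.8 -0.8] 0.481
low 8.07 [0.4287 0.3478 0.0345] [ 0.5  0.2 -0.2] 0.48
True
touch 8.83 [0.4283 0.3477 0.0205] [-2.1 -0.2  7. ] 0.476
```

```bash
python3 - <<'E'
from r import *
xy=(.4283,.3477); zg=.0232
down(xy,zg,speed=.03); manip.gripper_to(0,force=25); st("grip")
down(xy,.14); manip.sleep(.2); st("lift")
q=(.5272,-.1135); over(q,PJ,.12); manip.sleep(.2); st("over pocket")
import cv2; c=optics.get_calibration("wrist"); p,d=optics.camera("wrist"); cv2.imwrite("pics/m.png",p[...,::-1]); np.savez("m.npz",p=p,d=d,K=c["camera_matrix"],T=c["T"])
E
```

```text
grip 9.33 [0.4282 0.3476 0.0232] [-0.9 -0.5  2.6] 0.336
lift 10.66 [0.4281 0.3474 0.1394] [ 0.2  0.2 -0.2] 0.335
over pocket 12.58 [ 0.5274 -0.1125  0.12  ] [ 0.3  0.5 -0.3] 0.338
```

View pics/m.png

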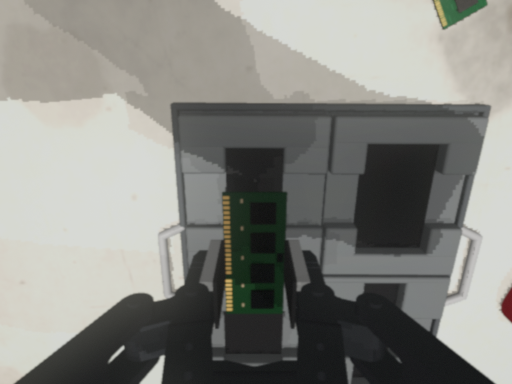

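The memory is held flat between the pads, image (255,250), and in line with its pocket behind it at x≈255. I'll lower it, then pick up the heatsink.

```bash
cat >> r.py <<'E'
def place(q,z,opening):
    "z: TCP height with the part on the pocket floor"
    down(q,z+.012,.12); manip.sleep(.15)
    print("contact",down(q,z-.002,.02,contact_N=3)); st("placed")
    manip.gripper_to(opening); manip.sleep(.1); down(q,.14,.12); st("clear")
def pick(xy,j,z,op,force):
    over(xy,j,.14); manip.gripper_to(op,force=force)
    down(xy,z+.03,.15); print("touch",down(xy,z,.04,contact_N=6)); st("at"); 
    zz=monitor.state()["tcp_pos"][2]
    manip.gripper_to(0,force=force); st("grip"); down(xy,.14,.12); manip.sleep(.2); st("lift"); return zz
E
python3 - <<'E'
from r import *
place((.5272,-.1135),.0352,.46)
z=pick((.5778,.3525),10.8,.0265,.65,50)
q=(.5159,-.2416); over(q,PJ,.14); st("over hs pocket"); print(z)
import cv2; c=optics.get_calibration("wrist"); p,d=optics.camera("wrist"); cv2.imwrite("pics/hs.png",p[...,::-1])
E
```

```text
contact True
placed 14.13 [ 0.5271 -0.1134  0.0352] [-0.9 -0.1  6.4] 0.338
clear 15.53 [ 0.5268 -0.1133  0.1394] [ 0.2  0.6 -0.1] 0.457
touch False
at 19.15 [0.578  0.3525 0.0266] [-0.2 -0.7  0.9] 0.652
grip 19.43 [0.5782 0.3527 0.0271] [0.1 0.1 3.7] 0.459
lift 20.73 [0.5775 0.3523 0.1391] [ 0.3  0.5 -1.9] 0.453
over hs pocket 22.88 [ 0.5167 -0.2403  0.1399] [ 0.7  0.3 -1.5] 0.451
0.02663215085861558
```

View pics/hs.png

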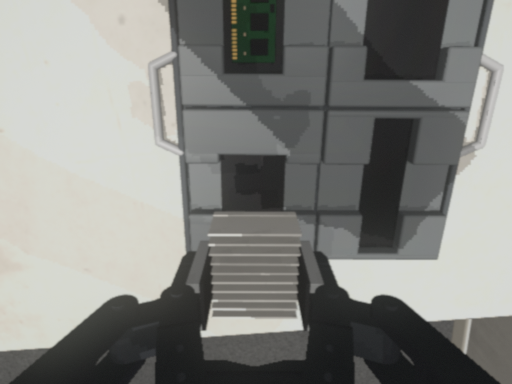

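The memory lies in its pocket, image (252,30). The heatsink is held level and square at (255,262).

```bash
python3 - <<'E'
from r import *
place((.5159,-.2416),.0337,.62)
z=pick((.493,.1983),9.1,.0258,.33,25); print(z)
q=(.6208,-.2525); over(q,PJ,.14); st("over syr pocket")
import cv2; c=optics.get_calibration("wrist"); p,d=optics.camera("wrist"); cv2.imwrite("pics/sy.png",p[...,::-1])
E
```

```text
contact True
placed 24.58 [ 0.5158 -0.2415  0.0341] [-0.2  1.1  5.7] 0.452
clear 26.01 [ 0.5155 -0.2413  0.1393] [ 0.4  0.  -0.9] 0.621
touch False
at 29.59 [0.4932 0.1982 0.0259] [ 0.2  0.1 -0. ] 0.331
grip 29.88 [0.4932 0.1983 0.0261] [-0.8 -0.1  2.8] 0.123
lift 31.18 [0.4927 0.1981 0.1394] [-0.  -0.1 -0.1] 0.124
0.02588203920565333
over syr pocket 32.88 [ 0.6215 -0.2504  0.1398] [ 0.3 -0.4 -0.3] 0.122
```

View pics/sy.png

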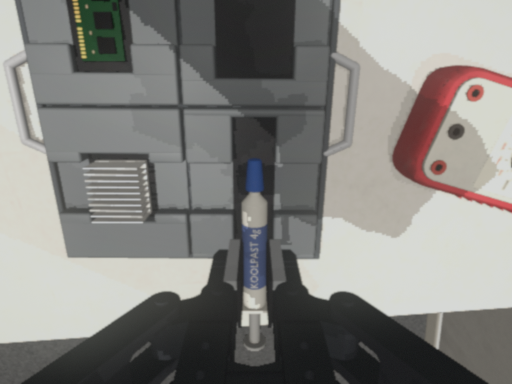

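The syringe is held in line at (255,255), and the heatsink is seated at (118,190).

```bash
python3 - <<'E'
from r import *
place((.6208,-.2525),.0329,.3)
z=pick((.6428,.1938),15.4,.031,.64,50); print(z)
q=(.6323,-.1246); over(q,PJ,.14); st("over adapter pocket")
import cv2; c=optics.get_calibration("wrist"); p,d=optics.camera("wrist"); cv2.imwrite("pics/ad.png",p[...,::-1])
E
```

```text
contact True
placed 34.6 [ 0.6207 -0.2524  0.0332] [-1.  -0.2  5.7] 0.125
clear 36.03 [ 0.6204 -0.2521  0.1391] [-0.4 -0.8 -1.1] 0.299
touch False
at 39.64 [0.643  0.1938 0.0311] [0.2 1.  0.8] 0.639
grip 39.89 [0.6432 0.1939 0.0316] [-0.1 -0.2  3.1] 0.506
lift 41.15 [0.6425 0.1937 0.1392] [-0.8  0.4 -2.5] 0.499
0.03112356626812348
over adapter pocket 42.36 [ 0.633  -0.1221  0.1397] [-0.2  0.7 -1.2] 0.503
```

View pics/ad.png

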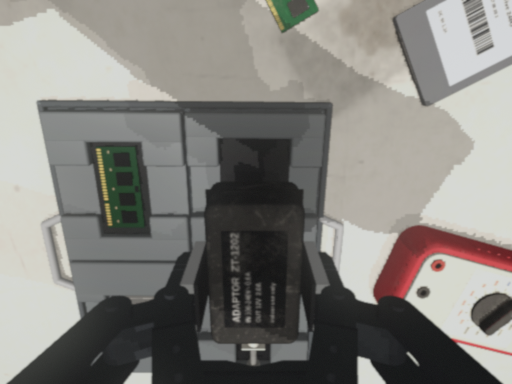

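The adapter is held level and square at (255,262), in line with its pocket. I'll place it and then check everything from above.

```bash
python3 - <<'E'
from r import *; from h import *
place((.6323,-.1246),.0383,.66)
R=np.array([[0,1,0],[1,0,0],[0,0,-1.]])
manip.movep(np.array((.54,-.17,.32)),R); manip.sleep(.3)
c=optics.get_calibration("wrist"); p,d=optics.camera("wrist"); K,T=c["camera_matrix"],c["T"]; st()
P=pts(d,K,T)
o=ortho(p,K,T,.42,.74,-.36,-.02,.019); cv2.imwrite("pics/end.png",cv2.resize(o,None,fx=1.5,fy=1.5)[...,::-1])
from scipy.spatial.transform import Rotation
for n,q,r,lo,top in (("adapter",(.6323,-.1246),.05,.025,.037),("hs",(.5159,-.2416),.04,.0225,.031),("mem",(.5272,-.1135),.045,.0155,.017),("syr",(.6208,-.2525),.06,.0195,.021)):
    m=(np.hypot(P[...,0]-q[0],P[...,1]-q[1])<r)&(P[...,2]>lo)&(P[...,2]<.05)
    if n=="mem":
        dx=P[...,:2]-np.array(q); a=np.radians(84.9); m&=(abs(dx@[np.cos(a),np.sin(a)])<.0385)&(abs(dx@[-np.sin(a),np.cos(a)])<.0195)
    Q=P[m]; (cc,s,a)=cv2.minAreaRect((Q[:,:2]*1000).astype(np.float32))
    print(n,np.round(cc,1),np.round(s,1),round(a,1),"z med",np.median(Q[:,2]).round(4),"expect",top,"slope",np.linalg.lstsq(np.c_[Q[:,:2],np.ones(len(Q))],Q[:,2],rcond=None)[0][:2].round(3))
for n in ("scene",):
    p2,d2=optics.camera(n); cv2.imwrite("pics/scene1.png",p2[60:330,60:400][...,::-1].repeat(2,0).repeat(2,1))
E
```

```text
contact True
placed 44.03 [ 0.6322 -0.1245  0.0386] [-1.3  0.1  5.2] 0.499
clear 45.42 [ 0.6318 -0.1243  0.1392] [-0.8  0.5  0.1] 0.655
 47.08 [ 0.5401 -0.1698  0.3196] [-0.6 -0.6  0.2] 0.66
adapter [ 630.9 -124.8] [73.3 42.2] 85.1 z med 0.0366 expect 0.037 slope [0.071 0.001]
hs [ 515.7 -241.3] [44.3 40.2] 84.5 z med 0.0295 expect 0.031 slope [0.003 0.015]
mem [ 526.9 -110.8] [71.7 29.3] 84.4 z med 0.0163 expect 0.017 slope [ 0.02  -0.002]
syr [ 620.2 -252.4] [113.   98.9] 85.2 z med 0.0201 expect 0.021 slope [-0.001 -0.   ]
```

View pics/end.png

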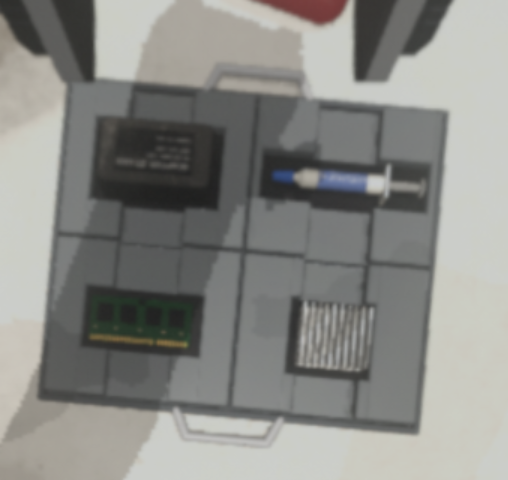

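View pics/scene1.png

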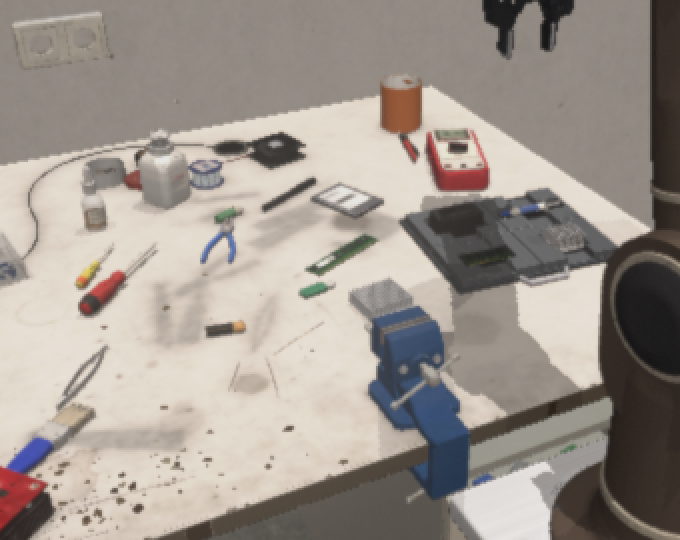

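All four parts sit in their own pockets and the look-alikes are undisturbed. The adapter's slope fit included some side-wall points, so I'll re-check it on the top face only and then hand in.

```bash
python3 - <<'E'
from r import *; from h import *
c=optics.get_calibration("wrist"); p,d=optics.camera("wrist"); P=pts(d,c["camera_matrix"],c["T"])
dx=P[...,:2]-np.array((.631,-.1248)); a=np.radians(85); m=(abs(dx@[np.cos(a),np.sin(a)])<.03)&(abs(dx@[-np.sin(a),np.cos(a)])<.016)&(P[...,2]<.06)
Q=P[m]; s=np.linalg.lstsq(np.c_[Q[:,:2],np.ones(len(Q))],Q[:,2],rcond=None)[0]; print(s[:2].round(4),np.percentile(Q[:,2],[5,50,95]).round(4),len(Q))
if np.hypot(*s[:2])<.06: job.finish_job(); print("handed in"); st()
E
```

```text
[0.0003 0.0013] [0.0356 0.0368 0.0381] 976
the job is handed in; nothing more can be done
handed in
the job is handed in; nothing more can be done
```

I laid the short memory, small heatsink, syringe and power adapter each into its own pocket, lowered until contact, and handed the job in at about 47 s on the robot's clock. No verdict is reported.

**Position:** the last overhead check put the adapter and small heatsink within about 2 mm of their pocket middles. It put the memory within about 3 mm. All are lengthways within about 1°.

**Flatness and height:** the adapter, heatsink and memory lie flat, with tops within 1.5 mm of the expected height.

**Look-alikes:** the long memory module and the larger heatsink looked undisturbed in the final scene picture. I did not re-measure their positions.

**Checks that disagreed:**
- The first flatness fit for the adapter gave a false slope of 0.07 because it included side-wall points. Refitted on the top face only, it was 0.001.
- The automatic rectangle for the syringe picked up the inset surface, so its fit, including the height, was not valid. I judged its position from the picture, where it lies in its pocket, and from the contact height of the lowering (0.3 mm above nominal).
- The memory rectangle also caught a few wall points, which made it 3.7 mm too long, so its 3 mm offset is probably overstated.

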